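# Hold the lamp shutter open over the specimen

### The arm

A 6-joint arm with a two-finger parallel gripper is mounted at the origin on the work surface. World frame = base frame: x ahead of the robot, y to its left, z up, the work surface at z = 0. Lengths are in m, angles in degrees, forces in N, time in s.
With the tool pointing down it reaches from about 0.275 to 0.85 m from the base axis. Payload 19 kg.
Tool frame: the origin (TCP) lies at the very end of the fingers, on their centre line; the grasp point (between the pads) lies 19 mm behind it (manip.grasp_offset is the distance from the TCP to the grasp point, in m); z points along the fingers, y is the line along which they close (so a half turn about z gives the same grasp; the last joint's range is limited). The gripper opens to 85 mm and grips with 20 to 120 N. Pads are 22 mm wide; open, the fingers measure 114 mm over their backs; the gripper's body (76 mm by 85 mm) begins 54 mm behind the grasp point. The pads swing forward as they close: fully open they stand 13 mm farther back than shut.
Start: joints at [-82.563, 8.623, 82.357, -0, 89.026, -7.678], TCP at [0.15, -0.555, 0.231] pointing down, gripper open.
Joint ranges: [-160.23, 160.23], [-39.13, 120.54], [6.94, 153.29], [-79.49, 259.48], [9.18, 160.14], [-161.06, 161.06]. Speed limits (degrees/s): [108.29, 108.29, 127.2, 172.46, 172.46, 172.46].

### API

Orientations are given as a 3x3 rotation matrix whose columns are the frame's x, y, z axes.
In Python, from bench import manip gives the robot as it stands.
- The arm moves only by the tool play_rows, never from a script. Its argument "plan" is text: rows parted by semicolons, each of 7 numbers parted by spaces: the shift along the tool's x, y, z in m, then the turn, a rotation vector about the tool's x, y, z in rad, then the closure, from -1 (fully open) to 1 (shut). In form: dx dy dz wx wy wz claw; .... A call has 1 to 20 rows; each row is the pose to reach, as a shift and turn from the pose commanded when the call began, along the tool's axes at that moment; what a row does not reach only later rows make up. A row lasts 1/10 s, in which the tool goes at most 50 mm and 8.59 degrees, less where a joint would pass 70% of its speed; a pose out of reach is approached as far as the arm can. A call with a gripper value outside its range is refused whole. The fingers move at their own pace and stop on an object; "grip_force" is the grip in N (left out, the last holds). Time passes only in rows, so rows that repeat a pose let the fingers close. It gives the time, the measured TCP pose, the force, the opening and the grip force at its end, in the units of the state.
- manip.state(): the state, without advancing time (a new reading comes with each control period).
- manip.read_camera(name): name is "side" or "top" or "wrist"; returns the picture (400x640x3 uint8, red, green, blue); there is no depth.
- manip.camera_model(name): a dict with "camera_matrix" (3x3 intrinsics, pixels), "rvec" (rotation vector, rad) and "tvec" (3), from world to camera coordinates, as OpenCV has them. Camera axes: x right, y down, z forward; pixel columns grow to the right and rows downward; lengths in m; the calibration is good to about 2 mm. A picture is of the moment at which its call begins: read the wrist's pose just before it. camera_model takes no time and is no camera call; for the wrist camera it gives the pose at the moment of the call.
- manip.finish_job(): hands the job in; it is judged then, once.
The state is a dict: "time": time; "joint_positions": joint angles; "qvel": joint speeds; "effort": joint torques, N m; "position": TCP position; "eef_rot": TCP orientation; "force": force on the tool from outside, world axes, zero at the start; "wrist_torque": the same for the moment, N m; "gripper_width": opening from 0.0 (shut) to 1.0 (fully open); "finger_force": force on a finger pad.
Only numpy, scipy, OpenCV 4.12 (cv2) and the standard library are available. Lean on these libraries where they do the work, as an engineer would, in place of code of your own. Each camera call takes 0.05 s, during which the arm holds its last target. There are 200 camera calls.

### The job

First slide the specimen carriage all the way along its stage, against the end stop under the lens. Then flip the safety catch on the lamp house fully over, away from the shutter lever, and only then pull the sprung lever all the way towards the front and keep holding it there: finish with the lever in the gripper's hold, carriage and catch left as set. Do not disturb the bottle, the spare objective or the slide box.

Things in the scene. Friction and masses are not known exactly. Their poses are not given: they have to be found in the camera images.
- stage: Low black linear stage, fixed, 150 x 260 mm, 45 mm high. Origin: centre of its underside, on the table. Its y axis is the way the carriage must slide; its front (-x) faces the robot, yaw within 0.3 rad. A white scope stands on it: column at (115, 50) mm, 250 mm high, lens tube at (38, 50) mm, 36 mm thick, 132 to 245 mm above the table. It may stand left or right of the lamp house.
- carriage (a joint): Slide of the aluminium specimen carriage (m): 0 = far from the stop, 0.10 = against the aluminium end stop under the lens (grows along the stage's +y). It starts between 0 and 0.05; it stays where left, friction about 2 N.
- carriage_grip (a point): Top centre of the black upright fin on the carriage's front edge, 106 mm above the table: the fin is 28 mm along the stage's x, 12 mm thick along the stage's y, and rises 41 mm above the carriage's plate. Frame parallel to the stage's.
- lamphouse: White lamp house, a fixed box 150 x 150 mm, 90 mm high, with the shutter lever on its top. Origin: centre of its underside on the table. Front (-x) faces the robot, yaw within 0.3 rad of straight; the lever is pulled towards -x. Lever pivot at (10, 0, 100) mm, axis along y; safety catch hinge axis along x at y = 60, z = 125 mm.
- catch (a joint): Turn of the steel safety catch (rad), hinged along the lamp house's x. At 0 its arm lies level from the hinge 86 mm towards -y and carries a guard plate close before the lever's crossbar, shielding it; a thumb tab stands upright. Grows to 1.30 (stop) as the tab is pushed over to +y, away from the lever, and down. Starts at 0 to 0.12. Stays where left; 2 to 3 N at the tab.
- catch_hinge (a point): Point on the catch's hinge axis at the middle of the thumb tab's width: at (-58, 60, 125) mm on the lamp house, fixed to it, frame parallel to the lamp house's.
- catch_tab (a point): Top of the steel thumb tab, which rises 42 mm from the hinge axis; 28 mm wide along x, 8 mm thick. Turns with the catch. The guard plate, 77 mm behind the tab (+x) and 54 mm wide, reaches 187 mm above the table closed and swings up to 235 mm; fully open all of the catch lies at least 30 mm to the +y side of the lever's middle, the tab lying out to +y.
- lever (a joint): Turn of the shutter lever (rad): 0 = at rest, leaning 0.30 rad back to +x; 0.60 = fully pulled, leaning 0.30 rad to the front, -x, at its stop. A spring pulls it back to 0: about 3 N at the crossbar at first, 5 N at the end. It must not be pulled while the catch is closed.
- lever_grip (a point): Middle of the lever's black crossbar, 20 mm thick and 44 mm long along the lamp house's y, 90 mm from the lever's pivot; 186 to 190 mm above the table throughout. The stem below is 8 x 10 mm and leans, so fingertips more than 15 mm below this point can touch it. z of this frame points up the stem.
- oil_bottle: Bystander: small amber bottle, 40 mm wide, 75 mm high, origin under its centre. Leave alone.
- objective: Bystander: spare steel objective standing on the table, 34 mm wide, 52 mm high, origin under its centre. Leave alone.
- slide_box: Bystander: flat grey box with a white lid, 56 x 91 mm, 31 mm high, origin under its centre. Leave alone.
Things that resemble listed ones, but are neither listed nor needed, are in the scene too. There is more than one size of the lamphouse; the job needs the smaller.

How it is judged (in metres and radians):
On the way, in this order (a step that is already met when the one before it is completed fails the run):
1. the carriage is against its end stop, the catch still closed (value of joint carriage above 0.096 m and value of joint catch below 0.5 rad), for 0.2 s.
2. the safety catch is flipped over, the lever still at rest (value of joint catch above 1.05 rad and value of joint lever below 0.12 rad), for 0.2 s.
3. the lever is pulled all the way and held (value of joint lever above 0.52 rad and contact force between the fingers and lever above 1 N), for 0.3 s.
At the end, for the whole second after the job is handed in: The carriage is within 4 mm of its end stop, the catch is open beyond 1.05 rad (stop at 1.30), and the fingers hold the lever still at more than 0.52 rad (stop at 0.60) (all of step 3 and value of joint carriage above 0.096 m and value of joint catch above 1.05 rad and velocity of joint lever below 0.1 rad/s); the arm keeps its last pose, push and grip.
It fails at once if the lever is pulled while the catch is not open (value of joint lever above 0.2 rad and value of joint catch below 0.7 rad).
It fails at once if a bystander is disturbed (distance of any of oil_bottle, objective, slide_box from where it was at the start of the episode above 0.02 m).
It also fails if it takes over 61 s, if anything falls off the work surface, if the arm or the gripper's body presses on something with over 40 N, if the wrist force passes 120 N, or if a joint passes its speed limit or range.

## Working session

There is one attempt and no reset: what is moved stays moved. The work goes in short steps, Python scripts to look and compute and a tool call to move; the robot and the scene stay as the last step left them, time stands still between calls to the robot, and variables do not carry over. Pictures are saved under pics/ and viewed, at most 12 in all, crops included, and the job is handed in when it is done.

Besides the shell and the picture viewer there is one more tool, called by a JSON object that holds its "name" and its "arguments", one argument or row to a line. play_rows: Moves the arm, as the interface text tells. Its arguments: {"type":"object","properties":{"plan":{"type":"string"},"grip_force":{"type":"number"}},"required":["plan"]}

```bash
mkdir -p pics; ls; python3 - <<'E'
from bench import manip
import cv2
s=manip.state();print({k:s[k] for k in('time','position','eef_rot','force','gripper_width')},manip.grasp_offset)
for n in('top','side'):
    cv2.imwrite(f'pics/{n}0.png',cv2.cvtColor(manip.read_camera(n),cv2.COLOR_RGB2BGR)); print(n,manip.camera_model(n))
E
```

```text
pics
{'time': 0.0, 'position': array([ 0.14986739, -0.55488772,  0.23071079]), 'eef_rot': array([[ 9.65410341e-01,  2.60735207e-01, -1.59309557e-04],
       [ 2.60735216e-01, -9.65409678e-01,  1.14053480e-03],
       [ 1.43578587e-04, -1.14262170e-03, -9.99999337e-01]]), 'force': array([ 0.38180635, -0.04135388, -0.88589172]), 'gripper_width': 1.0022942617540063} 0.0187
top {'camera_matrix': array([[503.51003622,   0.        , 316.17507843],
       [  0.        , 503.51003622, 200.18153869],
       [  0.        ,   0.        ,   1.        ]]), 'rvec': array([ 2.1543372 , -2.18559216,  0.13550342]), 'tvec': array([0.00379441, 0.58440911, 1.8613976 ])}
side {'camera_matrix': array([[412.40512981,   0.        , 318.28557326],
       [  0.        , 412.40512981, 200.13805707],
       [  0.        ,   0.        ,   1.        ]]), 'rvec': array([ 0.36501213, -2.73649072,  1.20694483]), 'tvec': array([0.55017986, 0.17702128, 1.46430426])}
```

View pics/top0.png

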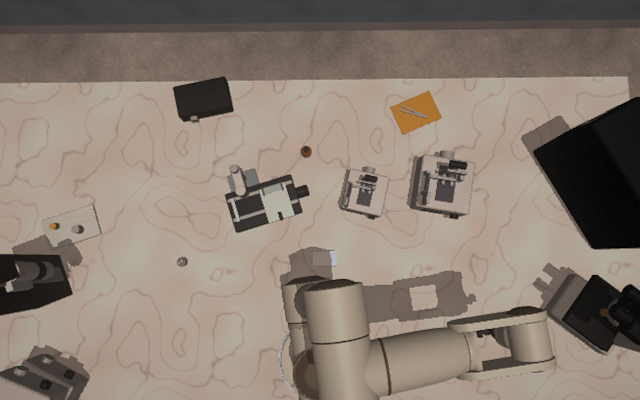

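View pics/side0.png

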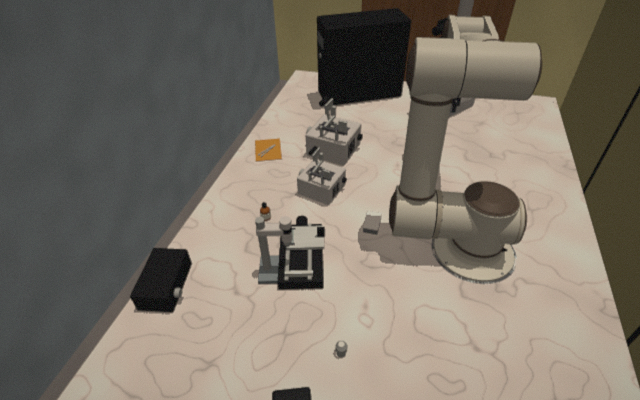

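Candidates in the top view: the lamp houses are at (363,192), smaller, and (441,183), larger, so I choose the smaller. The stage is at (265,205), with the scope at (238,180). The black boxes at (203,98) and (30,280) are decoys. The bottle is at (306,152), the objective at (182,262) and the slide box at (325,257). Next I'll check a close crop and the wrist camera geometry.

```bash
cat > h.py <<'E'
from bench import manip
import cv2, numpy as np
def cam(n):
    m=manip.camera_model(n); R=cv2.Rodrigues(np.array(m['rvec']))[0]; return np.array(m['camera_matrix']),R,np.array(m['tvec']).ravel()
def ray(c,px):
    K,R,t=c; d=R.T@np.linalg.inv(K)@np.array([px[0],px[1],1.]); return -R.T@t,d
def onz(c,px,z):
    o,d=ray(c,px); return o+d*(z-o[2])/d[2]
def proj(c,p):
    K,R,t=c; q=K@(R@np.array(p,float)+t); return q[:2]/q[2]
def tri(c1,p1,c2,p2):
    o1,d1=ray(c1,p1);o2,d2=ray(c2,p2)
    s=np.linalg.lstsq(np.c_[d1,-d2],o2-o1,rcond=None)[0]; a=o1+s[0]*d1;b=o2+s[1]*d2
    return (a+b)/2,np.linalg.norm(a-b)
E
python3 - <<'E'
from h import *
a=cv2.imread('pics/top0.png')[140:280,215:485]
b=cv2.resize(a,None,fx=2.95,fy=2.95,interpolation=cv2.INTER_CUBIC);cv2.imwrite('pics/topc.png',b);print(b.shape)
c=cam('top')
for n,p,z in[('stage',(268,203),.05),('lamp',(363,192),.09),('big',(441,183),.1),('box',(325,257),.03),('bottle',(306,152),.075),('obj',(182,262),.05)]:print(n,onz(c,p,z).round(3))
K,R,t=cam('wrist');s=manip.state();E=np.array(s['eef_rot']);print(K[0,0],'cam in tool',E.T@(-R.T@t-s['position']),'\n',R@E)
E
```

```text
(413, 796, 3)
stage [0.574 0.175 0.05 ]
lamp [ 0.606 -0.176  0.09 ]
big [ 0.634 -0.461  0.1  ]
box [ 0.372 -0.034  0.03 ]
bottle [0.76  0.031 0.075]
obj [0.361 0.491 0.05 ]
356.4503490901977 cam in tool [ 0.06985875  0.0020878  -0.1432294 ] 
 [[-5.57784275e-04  9.99999337e-01  1.00778644e-03]
 [-9.61346429e-01 -2.58738599e-04 -2.75341562e-01]
 [-2.75341119e-01 -1.12241309e-03  9.61345936e-01]]
```

View pics/topc.png

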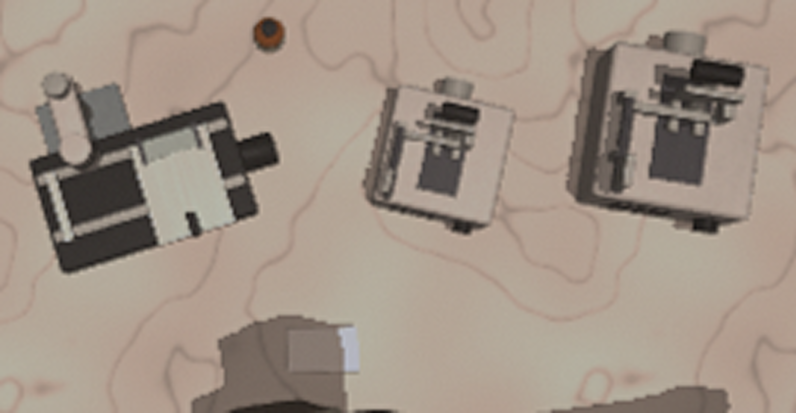

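The crop confirms the small lamp house at crop (440,155), with its lever crossbar at (460,112) and the catch tab near (383,185). The carriage fin is at crop (195,220) and the column is on the left, so +y is left. Next I'll work out the yaws and the viewing moves.

```bash
cat >> h.py <<'E'
from scipy.spatial.transform import Rotation as Ro
def toolR(yaw): # tool down, tool x at yaw, y = z x x
    x=np.array([np.cos(yaw),np.sin(yaw),0]);z=np.array([0,0,-1.]);return np.c_[x,np.cross(z,x),z]
def rel(p,R):
    s=manip.state();E=np.array(s['eef_rot']);return (E.T@(np.array(p)-s['position'])).round(4),Ro.from_matrix(E.T@R).as_rotvec().round(4)
E
python3 - <<'E'
from h import *
c=cam('top');f=lambda u,v:(215+u/2.95,140+v/2.95)
st=[onz(c,f(*p),.045)for p in[(30,163),(68,270),(257,213),(222,103)]]
print('stage c',np.mean(st,0).round(3),'yaw',[np.degrees(np.arctan2(*(-(st[i]-st[j])[:2]*[1,-1]))).round(1) for i,j in((2,1),(3,0))])
lm=[onz(c,f(*p),.09)for p in[(397,85),(383,205),(490,228),(515,108)]]
print('lamp c',np.mean(lm,0).round(3),[np.degrees(np.arctan2(*(-(lm[i]-lm[j])[:2]*[1,-1]))).round(1) for i,j in((2,1),(3,0))],np.linalg.norm(lm[2]-lm[1]),np.linalg.norm(lm[3]-lm[2]))
print('fin',onz(c,f(194,220),.106),'bar',onz(c,f(460,113),.187))
for p in[(.60,-.20,.33),(.60,-.12,.33),(.57,.15,.37)]:print(rel(p,toolR(0)))
E
```

```text
stage c [0.574 0.19  0.045] yaw [np.float64(-163.9), np.float64(-163.2)]
lamp c [ 0.602 -0.187  0.09 ] [np.float64(167.0), np.float64(168.1)] 0.13492429799607827 0.1534762884703494
fin [0.52578599 0.12468493 0.106     ] bar [ 0.64098482 -0.19390111  0.187     ]
(array([ 0.5271, -0.2254, -0.0989]), array([-0.001 , -0.    ,  0.2638]))
(array([ 0.548 , -0.3026, -0.0988]), array([-0.001 , -0.    ,  0.2638]))
(array([ 0.5894, -0.5711, -0.1386]), array([-0.001 , -0.    ,  0.2638]))
```

{"name": "play_rows", "arguments": {
  "plan": "0.1 -0.04 -0.1 0 0 0.05 0.9;0.2 -0.08 -0.1 0 0 0.1 0.9;0.3 -0.12 -0.1 0 0 0.15 0.9;0.4 -0.17 -0.1 0 0 0.2 0.9;0.527 -0.225 -0.1 0 0 0.264 0.9;0.527 -0.225 -0.1 0 0 0.264 0.9;0.527 -0.225 -0.1 0 0 0.264 0.9;0.527 -0.225 -0.1 0 0 0.264 0.9;0.527 -0.225 -0.1 0 0 0.264 0.9;0.527 -0.225 -0.1 0 0 0.264 0.9;0.527 -0.225 -0.1 0 0 0.264 0.9;0.527 -0.225 -0.1 0 0 0.264 0.9;0.527 -0.225 -0.1 0 0 0.264 0.9;0.527 -0.225 -0.1 0 0 0.264 0.9;0.527 -0.225 -0.1 0 0 0.264 0.9;0.527 -0.225 -0.1 0 0 0.264 0.9"
}}

```text
time: 1.7
position: [0.5993, -0.2013, 0.3314]
eef_rot: [[1.0, -0.001, 0.0], [-0.001, -1.0, -0.0], [0.0, 0.0, -1.0]]
force: [-0.4, 0.2, -0.1]
gripper_width: 0.049
finger_force: 0.0
```

```bash
cat >> h.py <<'E'
import pickle
def snap(n):
    c=cam('wrist');im=cv2.cvtColor(manip.read_camera('wrist'),cv2.COLOR_RGB2BGR);cv2.imwrite(f'pics/{n}.png',im);pickle.dump(c,open(f'pics/{n}.pkl','wb'));return c
def load(n): return pickle.load(open(f'pics/{n}.pkl','rb'))
E
python3 - <<'E'
from h import *
snap('w1');s=manip.state();print(s['position'],s['eef_rot'],s['qvel'])
E
```

```text
[ 0.59934561 -0.20132498  0.33152112] [[ 9.99998697e-01 -1.60324496e-03  1.89038219e-04]
 [-1.60322607e-03 -9.99998710e-01 -1.00019896e-04]
 [ 1.89198332e-04  9.97166942e-05 -9.99999977e-01]] [ 0.08204024  0.0885395  -0.16945789  0.10257613  0.07981131 -0.01191217]
```

View pics/w1.png

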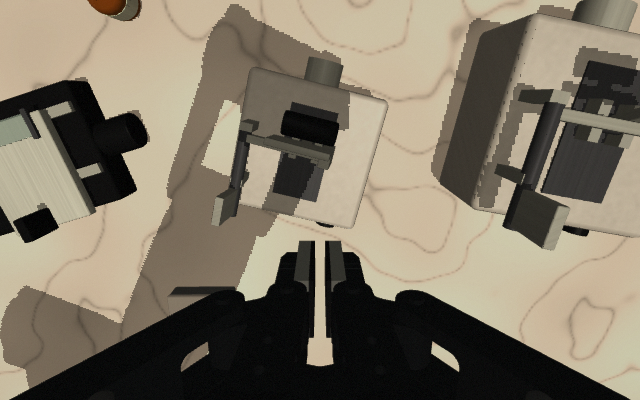

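The wrist view shows the small lamp house clearly: bar at (310,128), tab at about (222,207), top corners at (252,68), (388,98) and (353,228). The fin is at (38,225). Next I'll take a second view nearer the stage for triangulation.

{"name": "play_rows", "arguments": {
  "plan": "-0.01 -0.05 -0.03 0 0 0 0.3;-0.02 -0.1 -0.03 0 0 0 0.3;-0.03 -0.15 -0.03 0 0 0 0.3;-0.04 -0.2 -0.03 0 0 0 0.3;-0.05 -0.26 -0.03 0 0 0 0.3;-0.05 -0.26 -0.03 0 0 0 0.3;-0.05 -0.26 -0.03 0 0 0 0.3;-0.05 -0.26 -0.03 0 0 0 0.3;-0.05 -0.26 -0.03 0 0 0 0.3;-0.05 -0.26 -0.03 0 0 0 0.3"
}}

```text
time: 2.75
position: [0.5502, 0.0584, 0.3612]
eef_rot: [[1.0, -0.002, -0.0], [-0.002, -1.0, 0.0], [-0.0, -0.0, -1.0]]
force: [0.6, 0.0, -1.0]
gripper_width: 0.346
finger_force: 0.0
```

```bash
python3 - <<'E'
from h import *
snap('w2');s=manip.state();print(s['position'])
E
```

```text
[0.55022821 0.05854578 0.36119647]
```

View pics/w2.png

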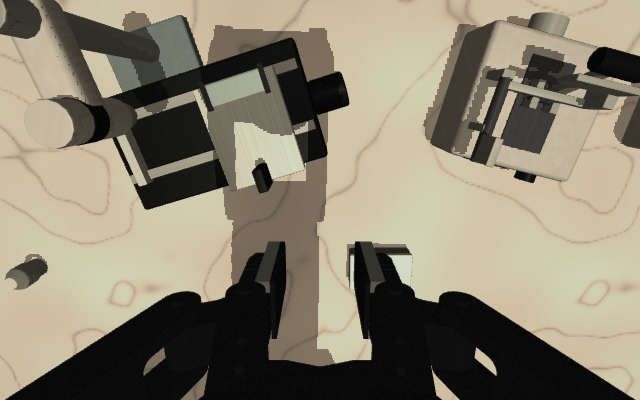

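```bash
python3 - <<'E'
from h import *
a=cv2.imread('pics/w2.png')[145:205,230:290];b=cv2.imread('pics/w1.png')[50:240,200:400]
A=cv2.resize(a,(300,300),interpolation=cv2.INTER_CUBIC);B=cv2.resize(b,(500,475),interpolation=cv2.INTER_CUBIC)
o=np.zeros((475,800,3),np.uint8);o[:300,:300]=A;o[:,300:]=B;cv2.imwrite('pics/comp.png',o)
E
```

```text
(no output)
```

View pics/comp.png

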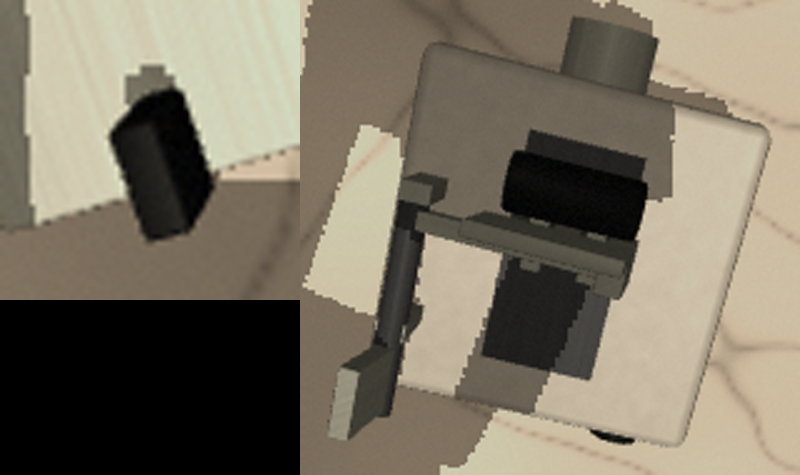

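The composite shows the fin's top face centre at w2 (260,181), the tab top at w1 (217,211) and the bar centre at w1 (310.4,127.6). The lamp top corners are at (252.8,68), (387.2,101.2), (352.8,228) and (239,205).

```bash
python3 - <<'E'
from h import *
c1=load('w1');c2=load('w2')
L=[onz(c1,p,.09) for p in[(252.8,68),(387.2,101.2),(352.8,228),(239,205)]]
C=np.mean(L,0);print('lamp C',C.round(4),'sizes',[np.linalg.norm(L[i]-L[i-1]).round(3) for i in range(4)])
an=lambda v:np.degrees(np.arctan2(v[1],v[0]))
print('yaws',[an(L[1]-L[0])+90,an(L[2]-L[3])+90,an(L[0]-L[3]),an(L[1]-L[2])])
bar=onz(c1,(310.4,127.6),.186);tab=onz(c1,(217,211.2),.167);fin=onz(c2,(260,181),.106);fin1=onz(c1,(35,222),.106)
print('bar',bar,'tab',tab,'fin',fin,fin1)
y=np.radians(np.mean([an(L[1]-L[0])+90,an(L[2]-L[3])+90,an(L[0]-L[3]),an(L[1]-L[2])]))
R=np.array([[np.cos(y),-np.sin(y)],[np.sin(y),np.cos(y)]])
for q in(bar,tab):print('in lamp',R.T@(q-C)[:2])
S=[onz(c2,p,.045) for p in[(292,38),(327,157),(147,208)]]
print('stage',[np.linalg.norm(S[i]-S[i-1]).round(3) for i in(1,2)],an(S[0]-S[1]),an(S[2]-S[1])-90,'ctr',(S[0]+S[2])/2)
ft=[onz(c2,(230+u/5,145+v/5),.106) for u,v in((110,135),(150,240),(188,230))];print('fin long',an(ft[0]-ft[1]),np.linalg.norm(ft[0]-ft[1]))
for n,p,z in(('tri',None,0),):print(tri(c1,(35,222),c2,(260,181)))
E
```

```text
lamp C [ 0.6074 -0.1904  0.09  ] sizes [np.float64(0.148), np.float64(0.142), np.float64(0.145), np.float64(0.132)]
yaws [np.float64(-13.385002403637785), np.float64(-12.207534184734925), np.float64(-9.124418966575103), np.float64(-12.987035908488462)]
bar [ 0.64421888 -0.19581342  0.186     ] tab [ 0.56781821 -0.10973109  0.167     ] fin [0.52507018 0.12526408 0.106     ] [0.53547035 0.11000932 0.106     ]
in lamp [0.03712618 0.00231208]
in lamp [-0.05541416  0.07074829]
stage [np.float64(0.149), np.float64(0.253)] 16.42927916792833 15.839776617663716 ctr [0.57914233 0.18999819 0.045     ]
fin long 17.671489279050988 0.026097127067105094
(array([0.52317645, 0.12982761, 0.0826637 ]), np.float64(0.007324163857571792))
```

Checks: the two views agree on the fin at (0.525,0.125), the stage measures 149×253 with yaw about 16.2°, and the lamp yaw is about −13° with the bar at lamp (37,2), expected (36.6,0). Carriage first.

```bash
python3 - <<'E'
from h import *
T=toolR(np.radians(16.2))
print(rel((.525,.125,.16),T),rel((.525,.125,.077),T),manip.state()['gripper_width'])
E
```

```text
(array([-0.0253, -0.0664,  0.2012]), array([-1.000e-04,  2.000e-04, -2.845e-01])) (array([-0.0253, -0.0664,  0.2842]), array([-1.000e-04,  2.000e-04, -2.845e-01])) 0.347328337031919
```

{"name": "play_rows", "arguments": {
  "plan": "-0.025 -0.066 0.05 0 0 -0.142 0.1;-0.025 -0.066 0.1 0 0 -0.284 0.1;-0.025 -0.066 0.15 0 0 -0.284 0.1;-0.025 -0.066 0.19 0 0 -0.284 0.1;-0.025 -0.066 0.2 0 0 -0.284 0.1;-0.025 -0.066 0.22 0 0 -0.284 0.1;-0.025 -0.066 0.25 0 0 -0.284 0.1;-0.025 -0.066 0.27 0 0 -0.284 0.1;-0.025 -0.066 0.284 0 0 -0.284 0.1;-0.025 -0.066 0.284 0 0 -0.284 0.1;-0.025 -0.066 0.284 0 0 -0.284 0.5;-0.025 -0.066 0.284 0 0 -0.284 1;-0.025 -0.066 0.284 0 0 -0.284 1;-0.025 -0.066 0.284 0 0 -0.284 1;-0.025 -0.066 0.284 0 0 -0.284 1;-0.025 -0.066 0.284 0 0 -0.284 1",
  "grip_force": 20
}}

```text
time: 4.4
position: [0.5257, 0.1257, 0.0785]
eef_rot: [[0.96, 0.28, 0.002], [0.28, -0.96, 0.0], [0.002, 0.0, -1.0]]
force: [-1.8, -0.2, 7.3]
gripper_width: 0.134
finger_force: 24.0
```

The fin is gripped at 11.4 mm opening. Now the slide.

{"name": "play_rows", "arguments": {
  "plan": "0 -0.01 -0.001 0 0 0 1;0 -0.02 -0.001 0 0 0 1;0 -0.03 -0.001 0 0 0 1;0 -0.04 -0.001 0 0 0 1;0 -0.05 -0.001 0 0 0 1;0 -0.06 -0.001 0 0 0 1;0 -0.065 -0.001 0 0 0 1;0 -0.07 -0.001 0 0 0 1;0 -0.075 -0.001 0 0 0 1;0 -0.08 -0.001 0 0 0 1;0 -0.08 -0.001 0 0 0 1;0 -0.08 -0.001 0 0 0 1"
}}

```text
time: 5.6
position: [0.5027, 0.2027, 0.0786]
eef_rot: [[0.96, 0.28, 0.0], [0.28, -0.96, 0.001], [0.0, -0.001, -1.0]]
force: [0.6, 2.2, 5.6]
gripper_width: 0.133
finger_force: 23.9
```

{"name": "play_rows", "arguments": {
  "plan": "0 -0.004 0 0 0 0 1;0 -0.008 0 0 0 0 1;0 -0.012 0 0 0 0 1;0 -0.012 0 0 0 0 1;0 -0.012 0 0 0 0 1"
}}

```text
time: 6.1
position: [0.4993, 0.214, 0.0786]
eef_rot: [[0.96, 0.28, -0.0], [0.28, -0.96, 0.001], [0.0, -0.001, -1.0]]
force: [-0.7, 1.0, 6.2]
gripper_width: 0.137
finger_force: 24.0
```

{"name": "play_rows", "arguments": {
  "plan": "0 -0.002 0 0 0 0 1;0 -0.004 0 0 0 0 1;0 -0.006 0 0 0 0 1;0 -0.008 0 0 0 0 1;0 -0.008 0 0 0 0 1;0 -0.008 0 0 0 0 1"
}}

```text
time: 6.7
position: [0.497, 0.2215, 0.0786]
eef_rot: [[0.96, 0.28, -0.0], [0.28, -0.96, 0.0], [-0.0, -0.0, -1.0]]
force: [-1.0, 1.2, 5.3]
gripper_width: 0.137
finger_force: 24.1
```

{"name": "play_rows", "arguments": {
  "plan": "0 -0.002 0 0 0 0 1;0 -0.004 0 0 0 0 1;0 -0.006 0 0 0 0 1;0 -0.006 0 0 0 0 1;0 -0.006 0 0 0 0 1"
}}

```text
time: 7.2
position: [0.4969, 0.2219, 0.0786]
eef_rot: [[0.96, 0.278, 0.002], [0.278, -0.96, -0.009], [-0.001, 0.009, -1.0]]
force: [10.5, -52.1, 8.7]
gripper_width: 0.14
finger_force: 30.4
```

```bash
python3 - <<'E'
from h import *
snap('w3');s=manip.state();print(s['position'],s['force'],s['wrist_torque'])
a=cv2.imread('pics/w3.png')
t=cv2.cvtColor(manip.read_camera('top'),cv2.COLOR_RGB2BGR)[150:250,200:340]
o=np.zeros((400,800,3),np.uint8);o[:,:400]=a[:,120:520];o[:286,400:]=cv2.resize(t,(400,286));cv2.imwrite('pics/c3.png',o)
E
```

```text
[0.49690362 0.22193762 0.07857999] [ 10.19614102 -51.58077867   9.61029068] [-7.86375162 -1.69309094  0.11696424]
```

View pics/c3.png

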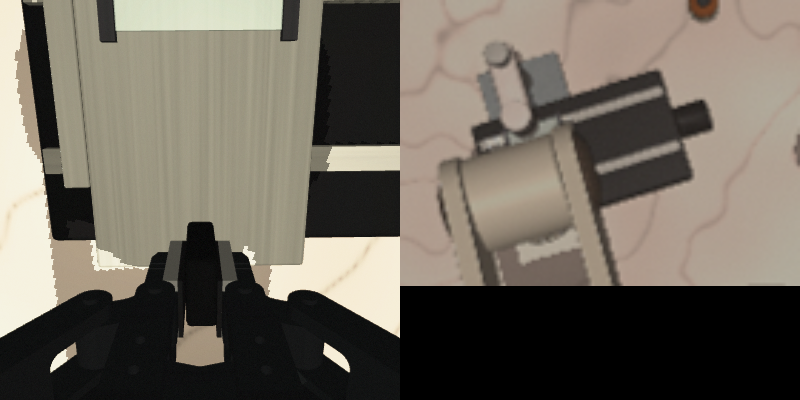

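The picture shows the carriage plate against the stop bar, with 51 N at the stop and the fin between the pads. I'll relax, open and rise.

{"name": "play_rows", "arguments": {
  "plan": "0 0.005 0 0 0 0 1;0 0.006 0 0 0 0 0.5;0 0.006 0 0 0 0 0.2;0 0.006 0 0 0 0 0.2;0 0.006 0 0 0 0 0.2;0 0.006 -0.03 0 0 0 0.2;0 0.006 -0.07 0 0 0 0.2;0 0.006 -0.12 0 0 0 0.2;0 0.006 -0.17 0 0 0 0.2;0 0.006 -0.22 0 0 0 0.5;0 0.006 -0.25 0 0 0 1;0 0.006 -0.25 0 0 0 1;0 0.006 -0.25 0 0 0 1"
}}

```text
time: 8.6
position: [0.4971, 0.2218, 0.3284]
eef_rot: [[0.96, 0.28, 0.0], [0.28, -0.96, 0.0], [0.0, -0.0, -1.0]]
force: [-0.0, 0.1, -0.6]
gripper_width: 0.004
finger_force: 0.0
```

```bash
cat >> h.py <<'E'
LY=np.radians(-13.); LR=Ro.from_euler('z',LY).as_matrix()
LO=np.array([.6442,-.1958,0])-LR@[.0366,0,0]
def lw(x,y,z): return LO+LR@np.array([x,y,z])/1.
TL=toolR(LY+np.pi/2)
E
python3 - <<'E'
from h import *
print('origin',LO,'tab expected',lw(-.058,.062,.167))
print(rel(lw(-.060,.037,.25),TL),rel(lw(-.060,.037,.152),TL));print(manip.state()['position'])
t=cv2.cvtColor(manip.read_camera('top'),cv2.COLOR_RGB2BGR);cv2.imwrite('pics/top4.png',t)
E
```

```text
origin [ 0.60853806 -0.18756679  0.        ] tab expected [ 0.56597156 -0.11410869  0.167     ]
(array([-0.042 ,  0.3626,  0.0783]), array([ 1.0000e-04, -5.0000e-04, -1.0598e+00])) (array([-0.042 ,  0.3626,  0.1763]), array([ 1.0000e-04, -5.0000e-04, -1.0598e+00]))
[0.49705319 0.22175698 0.32835807]
```

{"name": "play_rows", "arguments": {
  "plan": "-0.005 0.045 0 0 0 -0.13 1;-0.01 0.09 0 0 0 -0.26 1;-0.015 0.135 0 0 0 -0.39 1;-0.02 0.18 0 0 0 -0.52 1;-0.025 0.225 0 0 0 -0.65 1;-0.03 0.27 0 0 0 -0.78 1;-0.035 0.315 0 0 0 -0.91 1;-0.042 0.36 0 0 0 -1.06 1;-0.042 0.3626 0.03 0 0 -1.06 1;-0.042 0.3626 0.06 0 0 -1.06 1;-0.042 0.3626 0.078 0 0 -1.06 1;-0.042 0.3626 0.078 0 0 -1.06 1;-0.042 0.3626 0.078 0 0 -1.06 1"
}}

```text
time: 9.95
position: [0.5581, -0.1381, 0.2501]
eef_rot: [[0.225, 0.974, -0.001], [0.974, -0.225, 0.001], [0.0, -0.001, -1.0]]
force: [0.3, 0.6, 0.4]
gripper_width: -0.001
finger_force: 0.0
```

```bash
python3 - <<'E'
from h import *
c=snap('w5');s=manip.state();print(s['position'],lw(-.060,.037,.25),s['joint_positions'])
cs=cam('side');cv2.imwrite('pics/s5.png',cv2.cvtColor(manip.read_camera('side'),cv2.COLOR_RGB2BGR))
a=cv2.imread('pics/w5.png');b=cv2.resize(cv2.imread('pics/s5.png')[120:220,270:370],(400,400),interpolation=cv2.INTER_CUBIC)
cv2.imwrite('pics/c5.png',np.hstack([a[:,120:520],b]));print('tab proj',proj(c,lw(-.058,.062,.167)))
E
```

```text
[ 0.55844826 -0.13818467  0.250966  ] [ 0.55839904 -0.13801804  0.25      ] [-2.15733268e+01  8.31625515e+00  8.04478446e+01  5.73123222e-03
  9.12152020e+01 -8.58102072e+00]
tab proj [321.82469486 164.04205996]
```

View pics/c5.png

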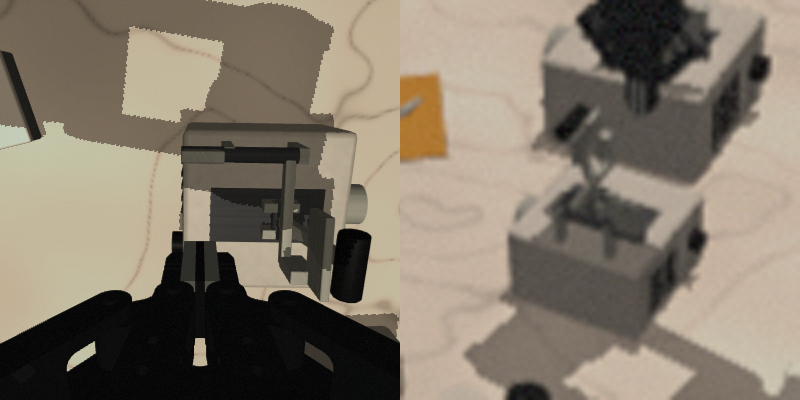

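The wrist view confirms the tab at (322,155), about 5 mm further +y than modelled, with the fingers lined up on its −y side. The lever and guard are clear to the right. Lower and push along the arc.

{"name": "play_rows", "arguments": {
  "plan": "0 0 0.04 0 0 0 1;0 0 0.08 0 0 0 1;0 0 0.098 0 0 0 1;0 0 0.098 0 0 0 1;0.01 0 0.096 0 0 0 1;0.015 0 0.096 0 0 0 1;0.019 0 0.096 0 0 0 1;0.0235 0 0.097 0 0 0 1;0.0276 0 0.099 0 0 0 1;0.0276 0 0.099 0 0 0 1"
}}

```text
time: 11.05
position: [0.5645, -0.1108, 0.1512]
eef_rot: [[0.225, 0.974, -0.0], [0.974, -0.225, 0.0], [0.0, -0.0, -1.0]]
force: [-0.5, -0.1, -0.5]
gripper_width: -0.002
finger_force: 0.0
```

{"name": "play_rows", "arguments": {
  "plan": "0.004 0 0.0025 0 0 0 1;0.0074 0 0.005 0 0 0 1;0.0105 0 0.0082 0 0 0 1;0.013 0 0.012 0 0 0 1;0.014 0 0.014 0 0 0 1;0.0148 0 0.0165 0 0 0 1;0.0148 0 0.0165 0 0 0 1"
}}

```text
time: 11.75
position: [0.5679, -0.0969, 0.1352]
eef_rot: [[0.225, 0.974, 0.0], [0.974, -0.225, -0.0], [0.0, 0.0, -1.0]]
force: [-2.2, 2.5, 8.6]
gripper_width: -0.002
finger_force: 4.1
```

{"name": "play_rows", "arguments": {
  "plan": "0.001 0 0.0015 0 0 0 1;0.001 0 0.003 0 0 0 1;0.001 0 0.003 0 0 0 1;0.001 0 0 0 0 0 1;0.001 0 -0.04 0 0 0 1;0 0 -0.08 0 0 0 1;-0.01 0 -0.12 0 0 0 1;-0.02 0 -0.15 0 0 0 0.3;-0.02 0 -0.15 0 0 0 0.3;-0.02 0 -0.15 0 0 0 0"
}}

```text
time: 12.75
position: [0.5633, -0.1167, 0.2845]
eef_rot: [[0.226, 0.974, 0.0], [0.974, -0.226, 0.0], [0.0, 0.0, -1.0]]
force: [-0.4, -0.1, -1.0]
gripper_width: 0.495
finger_force: 0.0
```

```bash
python3 - <<'E'
from h import *
c=snap('w6');s=manip.state();print(s['position'])
cv2.imwrite('pics/s6.png',cv2.cvtColor(manip.read_camera('side'),cv2.COLOR_RGB2BGR))
a=cv2.imread('pics/w6.png');b=cv2.resize(cv2.imread('pics/s6.png')[120:220,270:370],(400,400),interpolation=cv2.INTER_CUBIC)
cv2.imwrite('pics/c6.png',np.hstack([a[:,200:600],b]))
for q in(lw(-.058,.062+.04,.136),lw(.0366,0,.186),lw(.010,0,.1)):print(proj(c,q))
E
```

```text
[ 0.56308903 -0.11639769  0.28365664]
[320.97760743 126.91282685]
[447.39073874 270.63993446]
[390.10140108 229.10679772]
```

View pics/c6.png

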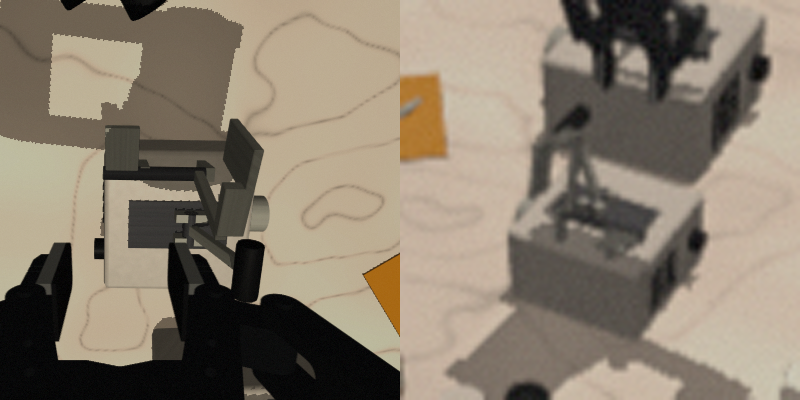

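The catch is flipped fully: the tab lies out at (322,148) and the guard stands aside. The bar is at full-image (448,270) against a predicted (447.4,270.6). Next I'll compute the lever grasp and pull poses.

```bash
cat >> h.py <<'E'
def lev(q,d,yo=-.007): # pose: TCP at distance d along stem from bar centre (neg = below)
    a=.3-q; s=np.array([np.sin(a),0,np.cos(a)]); p=np.array([.010,yo,.1])+(.09+d)*s
    x=np.array([0,1.,0]); return lw(*p),LR@np.c_[x,np.cross(-s,x),-s]
E
python3 - <<'E'
from h import *
for a in((0,.09),(0,-.014)):
    P=lev(*a);print(P[0].round(3),*rel(*P))
# pull poses relative to the grasp pose
P0,R0=lev(0,-.014)
for q in(.1,.2,.3,.4,.5,.6,.63):
    P,R=lev(q,-.014);print(q,(R0.T@(P-P0)).round(4),Ro.from_matrix(R0.T@R).as_rotvec().round(3))
E
```

```text
[ 0.669 -0.209  0.272] [-0.0662  0.1236  0.011 ] [ 0.2978 -0.0004 -0.    ]
[ 0.639 -0.202  0.173] [-0.0663  0.0931  0.1104] [ 0.2978 -0.0004 -0.    ]
0.1 [ 0.     -0.0076  0.0004] [-0.1  0.  -0. ]
0.2 [ 0.     -0.0151  0.0015] [-0.2  0.  -0. ]
0.3 [-0.     -0.0225  0.0034] [-0.3  0.  -0. ]
0.4 [ 0.     -0.0296  0.006 ] [-0.4 -0.  -0. ]
0.5 [ 0.     -0.0364  0.0093] [-0.5  0.  -0. ]
0.6 [ 0.     -0.0429  0.0133] [-0.6  0.   0. ]
0.63 [ 0.     -0.0448  0.0146] [-0.63  0.   -0.  ]
```

{"name": "play_rows", "arguments": {
  "plan": "-0.02 0.03 0 0 0 0 -0.5;-0.04 0.06 0 0.1 0 0 -0.5;-0.06 0.1 0 0.2 0 0 -0.5;-0.066 0.1236 0.011 0.298 0 0 -0.5;-0.066 0.1236 0.011 0.298 0 0 -0.5;-0.066 0.1236 0.011 0.298 0 0 -0.5;-0.066 0.1165 0.034 0.298 0 0 -0.5;-0.066 0.109 0.058 0.298 0 0 -0.5;-0.066 0.102 0.082 0.298 0 0 -0.5;-0.066 0.096 0.101 0.298 0 0 -0.5;-0.066 0.0931 0.1104 0.298 0 0 -0.5;-0.066 0.0931 0.1104 0.298 0 0 -0.5;-0.066 0.0931 0.1104 0.298 0 0 -0.5"
}}

```text
time: 14.15
position: [0.6394, -0.2016, 0.1755]
eef_rot: [[0.225, 0.932, -0.285], [0.974, -0.215, 0.066], [-0.0, -0.292, -0.956]]
force: [-0.2, 0.4, 0.9]
gripper_width: 0.748
finger_force: 0.0
```

```bash
python3 - <<'E'
from h import *
print(rel(*lev(0,-.014)),manip.state()['force'],manip.state()['position'])
snap('w7')
E
```

```text
(array([-0.0002,  0.0001,  0.003 ]), array([ 0.0033,  0.0001, -0.    ])) [-0.24488338  0.43024457  0.86057389] [ 0.63939899 -0.20163314  0.17545446]
```

View pics/w7.png

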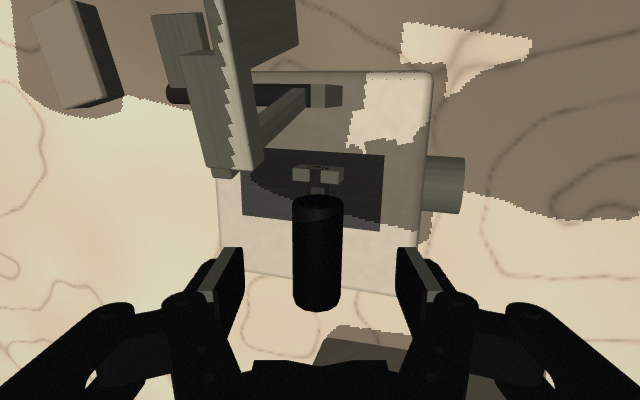

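The bar is centred at (317,255) between the open pads at (230,275) and (412,275). Close.

{"name": "play_rows", "arguments": {
  "plan": "0 0 0.001 0 0 0 0;0 0 0.001 0 0 0 0.5;0 0 0.001 0 0 0 1;0 0 0.001 0 0 0 1;0 0 0.001 0 0 0 1;0 0 0.001 0 0 0 1;0 0 0.001 0 0 0 1",
  "grip_force": 50
}}

```text
time: 14.9
position: [0.6382, -0.2015, 0.1743]
eef_rot: [[0.225, 0.931, -0.287], [0.974, -0.215, 0.066], [-0.0, -0.295, -0.955]]
force: [-10.4, 2.3, 7.3]
gripper_width: 0.214
finger_force: 49.2
```

{"name": "play_rows", "arguments": {
  "plan": "0 -0.0038 0.0001 -0.05 0 0 1;0 -0.0076 0.0004 -0.1 0 0 1;0 -0.0114 0.001 -0.15 0 0 1;0 -0.0151 0.0015 -0.2 0 0 1;0 -0.0188 0.0025 -0.25 0 0 1;0 -0.0225 0.0034 -0.3 0 0 1;0 -0.026 0.0047 -0.35 0 0 1;0 -0.0296 0.006 -0.4 0 0 1;0 -0.033 0.0077 -0.45 0 0 1;0 -0.0364 0.0093 -0.5 0 0 1;0 -0.0397 0.0113 -0.55 0 0 1;0 -0.0429 0.0133 -0.6 0 0 1;0 -0.0429 0.0133 -0.6 0 0 1;0 -0.0429 0.0133 -0.6 0 0 1;0 -0.0429 0.0133 -0.6 0 0 1"
}}

```text
time: 16.4
position: [0.5956, -0.1911, 0.1751]
eef_rot: [[0.225, 0.93, 0.292], [0.974, -0.215, -0.067], [0.001, 0.3, -0.954]]
force: [-3.3, 7.7, 14.0]
gripper_width: 0.217
finger_force: 50.3
```

```bash
python3 - <<'E'
from h import *
s=manip.state();print(rel(*lev(.6,-.012)),s['force'],s['position'],s['finger_force'])
snap('w8')
a=cv2.imread('pics/w8.png');b=cv2.resize(cv2.cvtColor(manip.read_camera('top'),cv2.COLOR_RGB2BGR)[140:240,215:415],(400,200),interpolation=cv2.INTER_CUBIC)
o=np.zeros((400,800,3),np.uint8);o[:,:400]=a[:,120:520];o[:200,400:]=b;
o[200:,400:]=cv2.resize(cv2.cvtColor(manip.read_camera('side'),cv2.COLOR_RGB2BGR)[120:300,130:370],(400,200));cv2.imwrite('pics/c8.png',o)
E
```

```text
(array([-0.0007, -0.0014,  0.0002]), array([ 0.0043, -0.0007,  0.    ])) [-3.28486299  7.69858427 13.96181493] [ 0.59560614 -0.1910658   0.17511786] 50.32849431037903
```

View pics/c8.png

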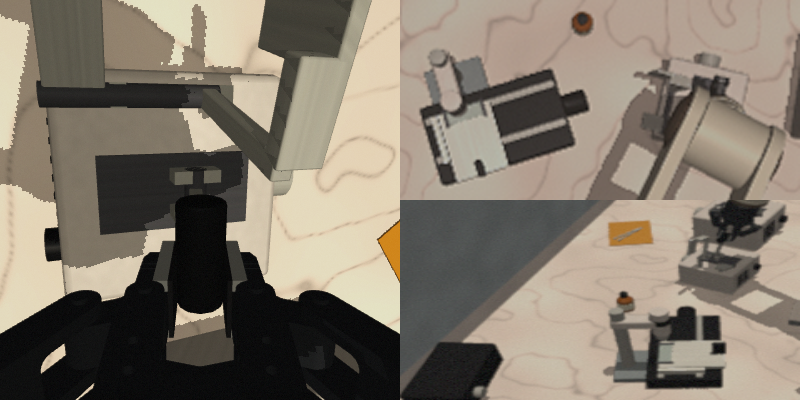

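The lever is held fully forward, the carriage is at the stop (top view), and the catch stands open. I'll pull a slight extra amount to seat it on the stop, settle, then hand in.

{"name": "play_rows", "arguments": {
  "plan": "0 -0.002 0 0 0 0 1;0 -0.003 0 0 0 0 1;0 -0.003 0 0 0 0 1;0 -0.003 0 0 0 0 1;0 -0.003 0 0 0 0 1;0 -0.003 0 0 0 0 1"
}}

```text
time: 17.15
position: [0.5935, -0.1906, 0.1745]
eef_rot: [[0.225, 0.929, 0.293], [0.974, -0.214, -0.067], [0.001, 0.301, -0.954]]
force: [1.4, 6.4, 12.9]
gripper_width: 0.214
finger_force: 50.1
```

{"name": "play_rows", "arguments": {
  "plan": "0 -0.001 0 0 0 0 1;0 -0.002 0 0 0 0 1;0 -0.003 0 0 0 0 1;0 -0.003 0 0 0 0 1;0 -0.003 0 0 0 0 1;0 -0.003 0 0 0 0 1"
}}

```text
time: 17.75
position: [0.5923, -0.1903, 0.1743]
eef_rot: [[0.225, 0.928, 0.297], [0.974, -0.214, -0.068], [0.001, 0.305, -0.952]]
force: [22.2, 4.5, 6.7]
gripper_width: 0.211
finger_force: 49.3
```

Force rose to 22 N over about 1 mm, so the lever is on its stop. Handing in.

```bash
python3 -c "
from bench import manip
s=manip.state();print(s['qvel'],s['finger_force']);print(manip.finish_job())"
```

```text
[-0.05694799 -0.0733611  -0.0581573   0.00376106 -0.07766901  0.07070725] 49.29199934005737
the job is handed in; nothing more can be done
None
```

I handed the job in at about 18 s with the carriage against its stop, the catch flipped over and the gripper holding the lever fully pulled, but no verdict came back and I judged the catch angle only from pictures and push force.

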